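# Stand the inspection torch upright in its sprung bench holder

## Task

Take the torch off the sloped rest and stand it upright, tail end down, in the holder with the square bore (not the one with the round bore). Inside, a spring pad grips the torch and a hidden stop of unknown height carries it: push the torch down past the pad until it bears firmly on the stop, pressing there for a moment with about 20 N and never forcing it with more than 40 N, then let go. Leave the bottle, the grease tin, the filter and the coupling where they are.

Things in the scene. Friction and masses are not known exactly. Their poses are not given: they have to be found in the camera images.
- torch: Dark grey pocket torch, 110 mm long, 0.09-0.18 kg. Body: bar 28 mm wide (its x), 26 mm high (z 0 to 26), from y = -29 to the flat tail at y = +56 mm; head: round, 34 mm diameter, y = -54 to -28, axis at z = 17. Origin on its underside. It starts underside down on the sloped rest: y points 30 degrees below level, tail low, head high towards the robot. Home in the holder its y points straight down.
- torch_tail (a point): Centre of the torch's flat tail end: (0, 56, 13) mm in the torch's frame.
- torch_grip (a point): Middle of the torch's round head, 98 mm from the tail end: (0, -42, 17) mm in the torch's frame. The head is 34 mm across here. A good place to hold it with fingers closing along the torch's x; on the 28 mm body just below, steep fingers foul the thicker head.
- torch_rest: Fixed sloped rest under the torch: foot plate 66 x 120 x 6 mm, two posts, and a rail only 24 mm wide (narrower than the torch: fingers pass on both sides) descending at 30 degrees along its own +y, with a stop lip 15 mm high at the low end. Rail surface 58 mm above the origin at the middle, where the torch's origin lies. Origin: centre of the underside, on the table; z up.
- square_holder: Fixed holder: grey block 60 x 60 mm, top 52 mm above the table, on a dark foot plate 88 x 74 x 6 mm. Square bore 31 x 31 mm, chamfer 2.5 mm at the mouth, sides along the holder's x and y, straight down. The torch fits any of four ways round. In the bore: a sprung pad (pad) and near the bottom a stop of unknown height (see square_floor). Origin: centre of the underside; z up.
- pad (a joint): Travel (m) of the sprung steel pad in the square bore: 0 = standing 8 mm in from the +y wall, grows to 0.009 as it yields to +y. 14 mm wide, 25 degree ramp from about 4 mm below the mouth down to its nose 21 mm below. A centred torch meets it 10 to 18 mm down; pushing past takes 2 to 8 N; its friction then holds the torch wherever it is let go, against the -y wall, pad at 0.003 to 0.005.
- buffer (a joint): Squeeze (m) of the rubber buffer on the hidden stop: 0 when free, grows by 0.083 mm per newton of push on the stop (20 N gives 0.0017). It tells nothing of the stop's height. Readings of it are noisy.
- square_mouth (a point): Centre of the square bore's mouth, on the block's top, 52 mm above the table.
- square_floor (a point): Centre of the square bore's bottom, 46 mm below the mouth, 6 mm above the table. Above it is a flat stop with a rubber buffer, set at a height that differs each time: its face is 6 to 18 mm above this point, 28 to 40 mm below the mouth. It is not seen or measured from outside, only felt as a firm end when the tail bears on it past the pad. About 20 N there is right, over 40 N is too much.
- round_holder: Fixed holder of the same outer shape with a round bore of 30 mm diameter, too small for the torch. Not to be used. It and the square holder change places from run to run. Origin: centre of the underside.
- bottle: Bystander: small brown dropper bottle with black cap, 33 mm across, 102 mm tall, standing. Origin: centre of the underside.
- grease: Bystander: low round white tin, 57 mm across, 30 mm tall. Origin: centre of the underside.
- filter: Bystander: dark round filter canister, 87 mm across, 60 mm tall. Origin: centre of the underside.
- coupling: Bystander: white hose coupling, 27 mm across, 60 mm tall, standing. Origin: centre of the underside.

How it is judged:
On the way:
1. the torch is upright in the square bore, past the pad, and bears on the hidden stop with 12 N or more (buffer squeezed by 1 mm) (z of torch_tail in the frame of square_floor below 0.021 m and horizontal distance between torch_tail and square_floor below 0.006 m and angle between torch's own y axis and vertical above 3.05 rad and value of joint buffer above 0.001 m).
At the end, for the whole second after the job is handed in: The torch stands tail down in the square bore, its tail end within 21 mm of the bore's bottom (on the stop, past the pad) and within 6 mm sideways of its centre, upright within 5 degrees, at rest and released (z of torch_tail in the frame of square_floor below 0.021 m and horizontal distance between torch_tail and square_floor below 0.006 m and angle between torch's own y axis and vertical above 3.05 rad and linear speed of torch below 0.01 m/s and contact force between torch and the fingers below 0.1 N); the robot touches nothing.
It fails at once if the stop is forced: pushed with more than 41 N (buffer squeezed by more than 3.4 mm) (value of joint buffer above 0.0034 m).
It fails at once if the bottle, grease tin, filter or coupling is moved by more than 20 mm (distance of any of bottle, grease, filter, coupling from where it was at the start of the episode above 0.02 m).
It also fails if it takes over 58 s, if anything falls off the work surface, if the arm or the gripper's body presses on something with over 40 N, if the wrist force passes 120 N, or if a joint passes its speed limit or range.

## Robot

A 7-joint arm with a two-finger parallel gripper is mounted at the origin on a cart in front of the work surface, level with it; the furniture and walls round the work are solid. World frame = base frame: x ahead of the robot, y to its left, z up, the work surface at z = 0. Lengths are in m, angles in rad, forces in N, time in s.
With the tool pointing down it reaches from about 0.375 to 0.925 m from the base axis. Payload 3.1 kg.
Tool frame: the origin (TCP) lies between the finger pads; the fingertips stand 19 mm ahead of it and the grasp point (between the pads) is the TCP; z points along the fingers, y is the line along which they close (so a half turn about z gives the same grasp; the last joint's range is limited). The gripper opens to 85 mm and grips with 20 to 120 N. Pads are 22 mm wide; open, the fingers measure 114 mm over their backs; the gripper's body (76 mm by 85 mm) begins 54 mm behind the grasp point. The pads swing forward as they close: fully open they stand 13 mm farther back than shut.
Start: joints at [-1.265, 0.383, 0.044, 1.598, -0.018, 1.161, -0.05], TCP at [0.255, 0.598, 0.25] pointing down, gripper open.
Joint ranges: [-2.61, 2.61], [-0.41, 2.15], [-1.48, 1.57], [0, 2.5], [-1.57, 4.71], [0.05, 1.97], [-2.85, 2.85]. Speed limits (rad/s): [2.79, 2.79, 3.14, 3.14, 3.14, 3.14, 3.14].

## Interface

Orientations are given as a unit quaternion [x, y, z, w].
In Python, from bench import move_ptp, movel, move_j, move_gripper, pause, inverse_kinematics, read_camera, camera_params, MotionError, sign_off, look_for, tip_of, read_time_s, read_qpos, read_joint_vel, read_effort, read_eef_pos, read_tcp_rot, read_ft_force, read_ft_torque, read_finger_gap, read_grasp_force gives the robot as it stands. Calls block until the motion is done:
- move_ptp(position, orientation): joint-space move of the TCP to a pose.
- movel(position, orientation=None, speed=0.15): straight line of the TCP; orientation=None keeps the orientation; speed is the mean speed in m/s.
- move_j(angles): joint-space move.
- move_gripper(opening, effort=None): finger opening in m; effort is the grip in N (None keeps the last); returns when the fingers have stopped.
- pause(seconds).
- inverse_kinematics(position, orientation): joint angles nearest the present ones, or None.
- read_camera(name): name is "scene" or "side" or "wrist"; returns the picture (400x640x3 uint8, red, green, blue); there is no depth.
- camera_params(name): a dict with "K" (3x3 intrinsics, pixels), "camera_from_world" (4x4, takes a point from world to camera coordinates). Camera axes: x right, y down, z forward; pixel columns grow to the right and rows downward; lengths in m; the calibration is good to about 2 mm. A picture is of the moment at which its call begins: read the wrist's pose just before it. camera_params takes no time and is no camera call; for the wrist camera it gives the pose at the moment of the call.
A pose or a line that the arm cannot do raises MotionError and nothing moves.
- sign_off(): hands the job in; it is judged then, once.
Trained networks look in the newest picture that a camera, given by its name, has taken for a name from the list of things; names that differ only in an ending like _2 or _b are one class to them, and where a whole thing is asked for, a point or a joint stands for the part that bears it (a point fixed in the world has none). Each returns a list of dicts, best first, with "confidence" (0 to 1); they miss things now and then, are a little off and sometimes report something else, mostly with a low value. They report only what shows in the picture. A call takes as long as a camera call.
- look_for(camera, name): "at" ([column, row] in pixels, amid what is visible of it).
- tip_of(camera, name): "at" ([column, row] in pixels: a listed point, or the origin of a listed thing).
Readings, each from a call of its own:
- read_time_s(): time.
- read_qpos(): joint angles.
- read_joint_vel(): joint speeds.
- read_effort(): joint torques, N m.
- read_eef_pos(): TCP position.
- read_tcp_rot(): TCP orientation.
- read_ft_force(): force on the tool from outside, world axes, zero at the start.
- read_ft_torque(): the same for the moment, N m.
- read_finger_gap(): finger opening in m.
- read_grasp_force(): force on a finger pad.
Only numpy, scipy, OpenCV 4.12 (cv2) and the standard library are available. Lean on these libraries where they do the work, as an engineer would, in place of code of your own. Each camera call takes 0.05 s, during which the arm holds its last target. There are 200 camera calls.

## Working session

There is one attempt and no reset: what is moved stays moved. The work goes in short steps, each a Python script; the robot and the scene stay as the last script left them, time stands still between calls to the robot, and variables do not carry over. Pictures are saved under pics/ and viewed, at most 10 in all, crops included, and the job is handed in when it is done.

```bash
ls; mkdir -p pics
python3 - <<'E'
from bench import *
import cv2,numpy as np
for c in("scene","side"):
    im=read_camera(c); cv2.imwrite(f"pics/{c}0.png",im[:,:,::-1])
    p=camera_params(c); print(c,p["K"].tolist() if hasattr(p["K"],'tolist') else p["K"],np.round(p["camera_from_world"],4).tolist())
    for n in("torch","torch_tail","torch_grip","torch_rest","square_holder","square_mouth","round_holder","bottle","grease","filter","coupling"):
        print(n,[( np.round(d["at"],1).tolist(),round(d["confidence"],2)) for d in tip_of(c,n)[:3]])
print(read_time_s(),read_tcp_rot(),read_ft_force(),read_eef_pos())
E
```

```text
pics
scene [[414.8491415584713, 0.0, 320.327499196082], [0.0, 414.8491415584713, 202.0949322962742], [0.0, 0.0, 1.0]] [[-0.5189, -0.8547, 0.0149, 0.305], [-0.3901, 0.2213, -0.8938, 0.2409], [0.7606, -0.4696, -0.4483, 0.7492], [0.0, 0.0, 0.0, 1.0]]
torch [([299.9, 213.6], 0.62)]
torch_tail [([296.1, 210.1], 0.66)]
torch_grip [([304.8, 204.5], 0.66)]
torch_rest [([303.4, 231.8], 0.6)]
square_holder [([420.6, 204.2], 0.62)]
square_mouth [([416.9, 187.6], 0.82)]
round_holder [([374.5, 206.8], 0.72)]
bottle [([270.8, 276.7], 0.74)]
grease [([250.3, 281.6], 0.74)]
filter [([211.9, 294.5], 0.68)]
coupling [([305.7, 271.4], 0.76)]
side [[434.1133391346241, 0.0, 311.505320198652], [0.0, 434.1133391346241, 194.21342432579058], [0.0, 0.0, 1.0]] [[-0.9045, -0.4265, 0.0082, 0.4773], [-0.1638, 0.3295, -0.9299, 0.1299], [0.3939, -0.8424, -0.3678, 0.9119], [0.0, 0.0, 0.0, 1.0]]
torch [([371.8, 170.2], 0.6), ([303.6, 212.0], 0.57)]
torch_tail []
torch_grip [([317.5, 195.2], 0.55)]
torch_rest [([305.6, 231.2], 0.61)]
square_holder [([369.6, 184.8], 0.58)]
square_mouth [([374.3, 171.4], 0.81)]
round_holder []
bottle [([334.0, 278.0], 0.71)]
grease [([322.9, 290.7], 0.89)]
filter [([299.8, 312.6], 0.96)]
coupling [([355.6, 261.0], 0.61)]
1.2 [ 2.00511170e-01  9.79691416e-01  1.16601499e-06 -2.46249353e-05] [-0.30152225 -0.5712109  -0.39344175] [0.25535772 0.5977467  0.25028313]
```

```bash
cat > h.py <<'E'
from bench import *
import cv2,numpy as np
from scipy.spatial.transform import Rotation as R
def onplane(p,uv,z):
    K=np.array(p["K"]);T=np.array(p["camera_from_world"])
    d=T[:3,:3].T@np.linalg.inv(K)@[*uv,1]; c=-T[:3,:3].T@T[:3,3]
    return c+d*(z-c[2])/d[2]
def proj(p,X):
    K=np.array(p["K"]);T=np.array(p["camera_from_world"])
    q=K@(T[:3,:3]@np.asarray(X)+T[:3,3]);return q[:2]/q[2]
E
python3 - <<'E'
from h import *
a=cv2.imread("pics/scene0.png")[120:330,170:470];b=cv2.imread("pics/side0.png")[120:340,230:450]
a=cv2.resize(a,None,fx=2.6,fy=2.6);cv2.imwrite("pics/a.png",a);cv2.imwrite("pics/b.png",cv2.resize(b,None,fx=2.7,fy=2.7))
p=camera_params("scene");q=camera_params("side")
for n,u,v,z in [("grip",(304.8,204.5),(317.5,195.2),.1),("rest",(303.4,231.8),(305.6,231.2),0),("sqm",(416.9,187.6),(374.3,171.4),.052),("bottle",(270.8,276.7),(334,278),0),("grease",(250.3,281.6),(322.9,290.7),0),("filter",(211.9,294.5),(299.8,312.6),0),("coup",(305.7,271.4),(355.6,261),0)]:
    print(n,onplane(p,u,z).round(3),onplane(q,v,z).round(3))
print("round",onplane(p,(374.5,206.8),0))
E
```

```text
grip [0.448 0.13  0.1  ] [0.457 0.122 0.1  ]
rest [0.486 0.113 0.   ] [0.491 0.111 0.   ]
sqm [ 0.464 -0.25   0.052] [ 0.436 -0.232  0.052]
bottle [0.356 0.266 0.   ] [0.355 0.267 0.   ]
grease [0.362 0.311 0.   ] [0.357 0.314 0.   ]
filter [0.362 0.394 0.   ] [0.366 0.39  0.   ]
coup [0.335 0.191 0.   ] [0.339 0.188 0.   ]
round [ 0.50684806 -0.13381665  0.        ]
```

View pics/a.png

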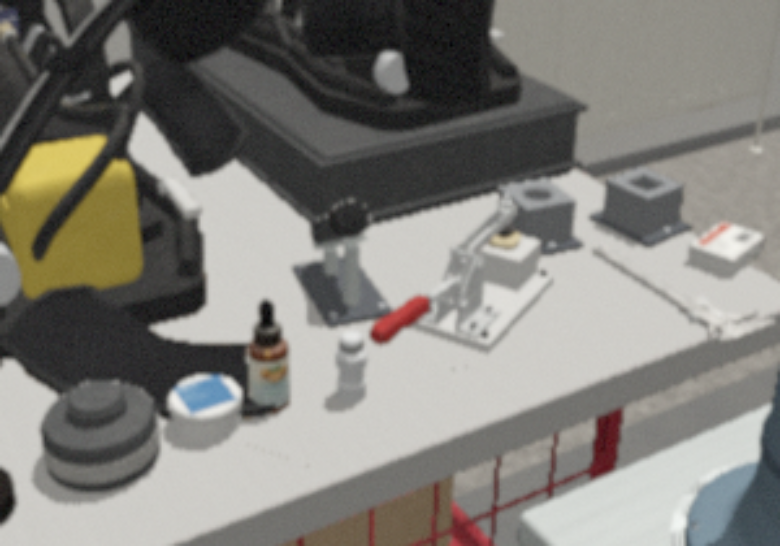

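View pics/b.png

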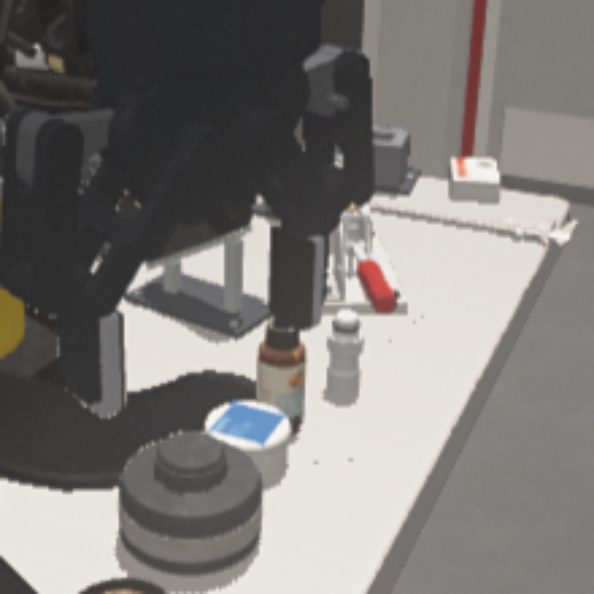

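Wrist look over the rest, then over the holder.

```bash
cat >> h.py <<'E'
def rot(yaw):  # tool down, tool y at yaw+90deg from world x
    c,s=np.cos(yaw),np.sin(yaw)
    y=np.array([-s,c,0]);z=np.array([0,0,-1.]);x=np.cross(y,z)
    return R.from_matrix(np.c_[x,y,z])
def snap(fn,names,zs):
    p=camera_params("wrist");im=read_camera("wrist");cv2.imwrite(fn,im[:,:,::-1])
    np.savez(fn+".npz",K=p["K"],camera_from_world=p["camera_from_world"])
    for n,z in zip(names,zs):
        for d in tip_of("wrist",n)[:2]: print(n,np.round(d["at"],1),round(d["confidence"],2),onplane(p,d["at"],z).round(4))
E
python3 - <<'E'
from h import *
for yaw in(0,np.pi):
    q=inverse_kinematics([.42,.12,.34],rot(yaw).as_quat()); print(yaw,None if q is None else np.round(q,2))
q=min([k for k in (inverse_kinematics([.42,.12,.34],rot(y).as_quat()) for y in(0,np.pi)) if k is not None],key=lambda k:abs(k[6]))
move_j(q)
snap("pics/w1.png",["torch_rest","torch","torch_grip","torch_tail"],[0,.058,.095,.04])
R0=R.from_quat(read_tcp_rot())
move_ptp([.44,-.2,.34],R0.as_quat())
snap("pics/w2.png",["square_holder","square_mouth","round_holder","torch"],[0,.052,0,.05])
print(read_time_s(),read_tcp_rot(),np.round(read_qpos(),2))
p=camera_params("wrist")["camera_from_world"]; print(np.round(p,3))
E
python3 -c "
import cv2,numpy as np
cv2.imwrite('pics/w12.png',np.vstack([cv2.imread('pics/w%d.png'%i)[:,:] for i in(1,2)])[::1][:,:] if 0 else cv2.resize(np.vstack([cv2.imread('pics/w%d.png'%i) for i in(1,2)]),(480,600)))"
```

```text
0 [-0.77 -0.13  0.37  1.98  0.05  1.29  1.15]
3.141592653589793 [-0.96 -0.16  0.54  1.99  0.08  1.29 -2.02]
torch_rest [ 94.6 184.9] 0.66 [ 0.4581 -0.2414  0.    ]
torch_rest [316.2 201.4] 0.65 [0.486  0.1237 0.    ]
torch [313.3 211.2] 0.94 [0.4844 0.1191 0.058 ]
torch_grip [317.1 205.3] 0.95 [0.4641 0.1243 0.095 ]
torch_tail [310.7 242.9] 0.94 [0.5433 0.1148 0.04  ]
square_holder [286.3 171.5] 0.86 [ 0.456  -0.2443  0.    ]
square_holder [362.9 189.7] 0.31 [ 0.4861 -0.1183  0.    ]
square_mouth [284.5 177.3] 0.78 [ 0.4553 -0.242   0.052 ]
round_holder [361.6 190. ] 0.62 [ 0.4866 -0.1205  0.    ]
round_holder [289.4 173. ] 0.54 [ 0.4585 -0.2393  0.    ]
torch [532.7 198.6] 0.67 [0.4868 0.1263 0.05  ]
4.775 [-2.01804004e-03  9.99997898e-01 -2.53934900e-04 -2.59702993e-04] [-0.57 -0.07  0.89  1.91  0.06  1.28  1.88]
[[-0.003  1.    -0.001  0.2  ]
 [ 0.964  0.003  0.265 -0.482]
 [ 0.265  0.    -0.964  0.348]
 [ 0.     0.     0.     1.   ]]
```

View pics/w12.png

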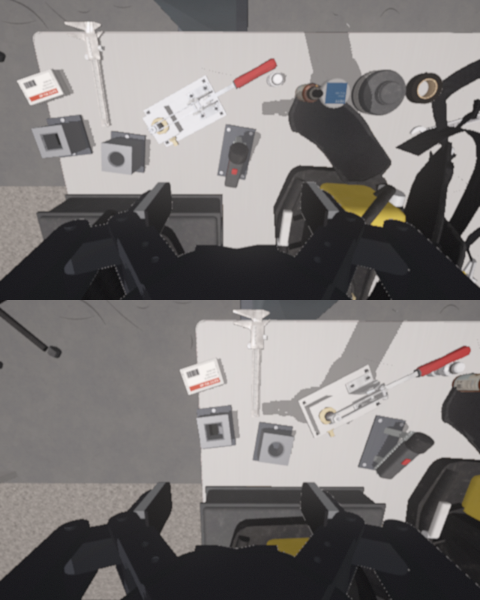

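Run:
```python
from h import *
q=rot(np.pi).as_quat() if 0 else read_tcp_rot()
for i,(x,y,z) in enumerate([(.47,-.225,.22),(.45,-.25,.22)]):
    move_ptp([x,y,z],q);snap(f"pics/s{i}.png",["square_holder","square_mouth"],[0,.052])
move_ptp([.45,-.1,.33],q)
for i,(x,y,z) in enumerate([(.46,.10,.26),(.44,.14,.26)]):
    move_ptp([x,y,z],q);snap(f"pics/t{i}.png",["torch_rest","torch","torch_grip","torch_tail"],[0,.058,.095,.04])
print(read_time_s())
cv2.imwrite("pics/c.png",np.hstack([cv2.resize(cv2.imread(f"pics/{n}.png")[90:290,230:430],(400,400),interpolation=cv2.INTER_CUBIC) for n in("s0","t0")]))
```

```text
square_holder [302.8 164.8] 0.83 [ 0.4557 -0.2396  0.    ]
square_mouth [298.1 170.4] 0.94 [ 0.4534 -0.2423  0.052 ]
square_mouth [301.5 166.3] 0.74 [ 0.4492 -0.2388  0.052 ]
square_holder [323.1 179.4] 0.67 [ 0.4543 -0.2417  0.    ]
square_mouth [324.1 190. ] 0.61 [ 0.4547 -0.2422  0.052 ]
torch_rest [334.9 190.3] 0.67 [0.4878 0.1246 0.    ]
torch [333.8 200.9] 0.92 [0.4863 0.1195 0.058 ]
torch_grip [337.3 190. ] 0.95 [0.4641 0.1204 0.095 ]
torch_tail [328.1 241.6] 0.77 [0.5461 0.1143 0.04  ]
torch_tail [156.  190.6] 0.75 [ 0.4783 -0.098   0.04  ]
torch [299.  219.5] 0.55 [0.4886 0.1228 0.058 ]
torch_grip [290.9 255.9] 0.53 [0.5178 0.1156 0.095 ]
torch_tail [291.9 256.8] 0.6 [0.5469 0.1121 0.04  ]
8.325
```

View pics/c.png

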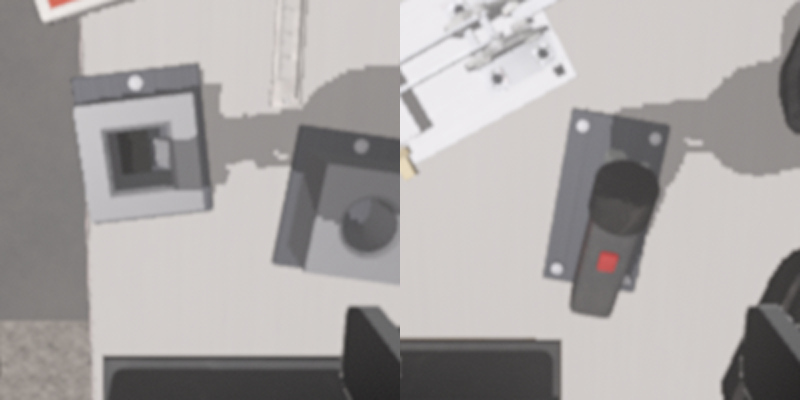

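Run:
```python
from h import *
f=lambda n,pts,z:np.array([onplane(np.load(f"pics/{n}.png.npz"),(a/2+230,b/2+90),z)[:2] for a,b in pts])
def rep(n,pts,z):
    P=f(n,pts,z); e=[P[(i+1)%4]-P[i] for i in range(4)]
    print(P.mean(0).round(4),[(round(np.linalg.norm(v)*1e3,1),round(np.degrees(np.arctan2(v[1],v[0])),1)) for v in e])
rep("s0",[(102,131),(170,122),(177,187),(110,197)],.052)
rep("s0",[(74,106),(194,93),(212,209),(96,222)],.052)
rep("t0",[(172,108),(269,124),(235,291),(143,276)],.006)
# torch body edges/outline
# automatic: Canny+minAreaRect on bright block top
im=cv2.imread("pics/s0.png")[90:290,230:430];g=cv2.cvtColor(im,6);print(g[55:110:6,40:106:6])
# ray triangulation for grip from views w1,t0 and tail
def tri(obs):
    A=np.zeros((3,3));b=np.zeros(3)
    for n,uv in obs:
        p=np.load(f"pics/{n}.png.npz");c=onplane(p,uv,1.0);d=onplane(p,uv,0)-c;d/=np.linalg.norm(d);M=np.eye(3)-np.outer(d,d);A+=M;b+=M@c
    return np.linalg.solve(A,b)
print(tri([("w1",(317.1,205.3)),("t0",(337.3,190))]).round(4),tri([("w1",(310.7,242.9)),("t0",(328.1,241.6)),("t1",(291.9,256.8))]).round(4))
def model(rest,yaw):
    c,s=np.cos(yaw),np.sin(yaw);t=np.radians(30)
    Z=np.array([[c,-s,0],[s,c,0],[0,0,1]])  # rest frame: its y axis = descending
    Tx=Z@[1,0,0];Ty=Z@[0,np.cos(t),-np.sin(t)];Tz=np.cross(Tx,Ty)
    return lambda q:np.array([*rest,.058])+np.c_[Tx,Ty,Tz]@(np.array(q)/1e3)
```

```text
[ 0.4529 -0.2405] [(np.float64(34.6), np.float64(97.7)), (np.float64(33.6), np.float64(6.4)), (np.float64(35.2), np.float64(-81.1)), (np.float64(34.3), np.float64(-174.6))]
[ 0.4525 -0.2382] [(np.float64(60.1), np.float64(96.2)), (np.float64(60.3), np.float64(9.8)), (np.float64(61.3), np.float64(-83.2)), (np.float64(60.8), np.float64(-171.4))]
[0.4881 0.1205] [(np.float64(63.9), np.float64(80.7)), (np.float64(118.3), np.float64(-9.1)), (np.float64(65.6), np.float64(-99.9)), (np.float64(117.6), np.float64(170.1))]
[[201 199 198 196 196 195 193 192 192 190  90]
 [199 199 197 197 193 182 171 152 191 190  88]
 [199 198 125  76  69  72  89 122 191 189  89]
 [185 197 135  81  61  74  99 162 128 128  90]
 [160 196 164  85  62  73  87 163 124 128  98]
 [133 195 187  84  62  77  90  96 117 127 106]
 [126 194 193  87  88  88  87  92 111 127 115]
 [126 193 192 147 161 174 184 186 186 186 180]
 [126 192 190 189 189 188 186 186 185 183 180]
 [126 189 182 172 167 182 188 203 207 208 206]]
[0.4735 0.1239 0.0605] [0.5362 0.114  0.0596]
```

```bash
cat >> h.py <<'E'
def torch_R(yaw):
    t=np.radians(30);h=np.array([np.cos(yaw),np.sin(yaw),0])
    y=h*np.cos(t)-np.array([0,0,np.sin(t)]);x=np.cross([0,0,1],h)*-1
    return np.c_[x,y,np.cross(x,y)]
def tool_R(h,a,flip): # tool z pitched a from down towards h; y = +-side
    z=np.array([h[0]*np.sin(a),h[1]*np.sin(a),-np.cos(a)]);y=flip*np.cross([0,0,1],h)
    return np.c_[np.cross(y,z),y,z]
E
python3 - <<'E'
from h import *
p=np.load("pics/t0.png.npz")
im=cv2.resize(cv2.imread("pics/t0.png")[120:250,270:400],(780,780),interpolation=cv2.INTER_CUBIC)
ims=[]
for (rx,ry),col in (((.488,.1205),(0,255,0)),((.491,.1205),(255,255,0))):
    RR=torch_R(np.radians(-9.4));o=np.array([rx,ry,.058])
    pr=lambda q:((proj(p,o+RR@(np.array(q)/1e3))-[270,120]+.5)*6).astype(int)
    for y in(-54,-28):
        cv2.polylines(im,[np.array([pr((17*np.cos(t),y,17+17*np.sin(t))) for t in np.linspace(0,6.28,40)])],True,col,1)
    cv2.polylines(im,[np.array([pr(c) for c in((-14,-29,26),(14,-29,26),(14,56,26),(-14,56,26))])],True,col,1)
cv2.imwrite("pics/ov.png",im[100:700,100:700])
hc=np.radians(-9.4)
g=np.array([.489,.121,.058])+torch_R(hc)@[0,-.042,.017];print(g)
for deg in(20,30,40,50,60):
  for fl in(1,-1):
    a=np.radians(deg);h=[np.cos(hc),np.sin(hc)];h3=np.array([*h,0])
    M=tool_R(h3,a,fl);r=[inverse_kinematics(g-M[:,2]*d,R.from_matrix(M).as_quat()) is not None for d in(0,.08)]
    out=[]
    for k in range(4):
        th=np.radians(7)+k*np.pi/2;H=np.array([np.cos(th),np.sin(th),0])
        N=tool_R(H,a-np.radians(60),fl);qq=R.from_matrix(N).as_quat()
        out.append([inverse_kinematics([.4535,-.2405,z],qq) is not None for z in(.11,.22,.25)])
    print(deg,fl,r,np.array(out).astype(int).tolist())
E
```

```text
[0.46150121 0.1255524  0.09372243]
20 1 [True, True] [[1, 1, 1], [1, 1, 1], [1, 1, 1], [1, 1, 1]]
20 -1 [True, True] [[1, 1, 1], [1, 1, 1], [1, 0, 1], [1, 1, 1]]
30 1 [True, True] [[1, 1, 1], [1, 1, 1], [1, 1, 1], [1, 1, 1]]
30 -1 [True, True] [[1, 1, 1], [1, 1, 1], [1, 1, 1], [1, 1, 1]]
40 1 [False, False] [[1, 1, 1], [1, 1, 1], [1, 1, 1], [1, 1, 1]]
40 -1 [False, False] [[1, 1, 1], [1, 1, 1], [1, 1, 1], [1, 1, 1]]
50 1 [False, False] [[1, 1, 1], [1, 1, 1], [1, 1, 1], [1, 1, 1]]
50 -1 [False, False] [[1, 1, 1], [1, 1, 1], [1, 1, 1], [1, 1, 1]]
60 1 [False, False] [[1, 1, 1], [1, 1, 1], [1, 1, 1], [1, 1, 1]]
60 -1 [False, False] [[1, 1, 1], [1, 1, 1], [1, 1, 1], [1, 1, 1]]
```

View pics/ov.png

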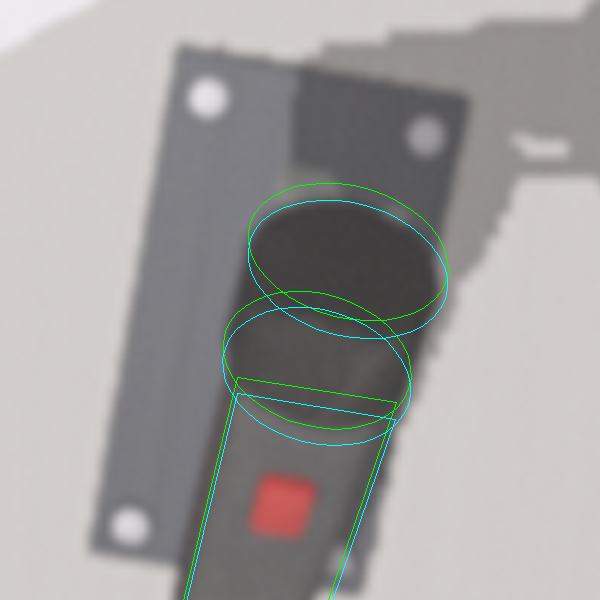

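Run:
```python
from h import *
hc=np.radians(-9.4);h=np.array([np.cos(hc),np.sin(hc),0])
g=np.array([.490,.1205,.058])+torch_R(hc)@[0,-.042,.017]
c=[]
for fl in(1,-1):
    M=tool_R(h,np.radians(30),fl);q=inverse_kinematics(g-M[:,2]*.09,R.from_matrix(M).as_quat())
    if q is not None: c.append((np.abs(np.array(q)-read_qpos()).max(),fl))
fl=min(c)[1];M=tool_R(h,np.radians(30),fl);qq=R.from_matrix(M).as_quat();print(c)
move_gripper(.085,40)
move_ptp(g-M[:,2]*.09,qq);movel(g,qq,speed=.08)
print(np.round(read_ft_force(),2),np.round(read_eef_pos(),4),g.round(4))
move_gripper(.02,80)
print("gap",read_finger_gap(),read_grasp_force(),np.round(read_ft_force(),2))
p=np.array(read_eef_pos());movel(p+[0,0,.14],speed=.12)
print("gap",read_finger_gap(),read_grasp_force(),np.round(read_ft_force(),2),np.round(read_qpos(),2),read_time_s())
for k in range(4):
    th=np.radians(7.5)+k*np.pi/2;H=np.array([np.cos(th),np.sin(th),0])
    N=tool_R(H,np.radians(-30),fl);print(k,[None if (s:=inverse_kinematics([.4535,-.2405,z],R.from_matrix(N).as_quat())) is None else np.round(s,2).tolist() for z in(.24,.11)])
print(fl)
im=read_camera("scene");cv2.imwrite("pics/lift.png",cv2.resize(im[120:260,230:430,::-1],None,fx=3,fy=3))
```

```text
[(np.float64(1.0881212258955173), 1), (np.float64(3.4670998832788733), -1)]
[-0.43 -0.58 -0.7 ] [0.4626 0.1252 0.0939] [0.4625 0.1251 0.0937]
gap 0.03232837257384489 78.22453379631042 [-5.96  0.69  9.28]
gap 0.031766943584756326 79.28205013275146 [ 0.79  0.51 -0.86] [-0.95 -0.18  0.36  2.34  0.68  0.69  0.34] 12.6833
0 [[-0.51, 0.7, 1.15, 1.7, -0.27, 1.53, 2.43], [-0.53, 1.03, 1.23, 1.77, -0.58, 1.42, 2.61]]
1 [None, [1.18, 0.64, -1.24, 2.17, 1.31, 1.19, 2.47]]
2 [[-0.59, -0.24, 1.13, 2.25, -0.2, 0.59, -0.73], [0.57, 0.2, 0.04, 2.31, -1.02, 0.42, 0.07]]
3 [[0.24, 0.39, 0.48, 1.75, -0.51, 1.48, 1.02], [0.24, 0.57, 0.48, 1.83, -0.62, 1.29, 1.17]]
1
```

View pics/lift.png

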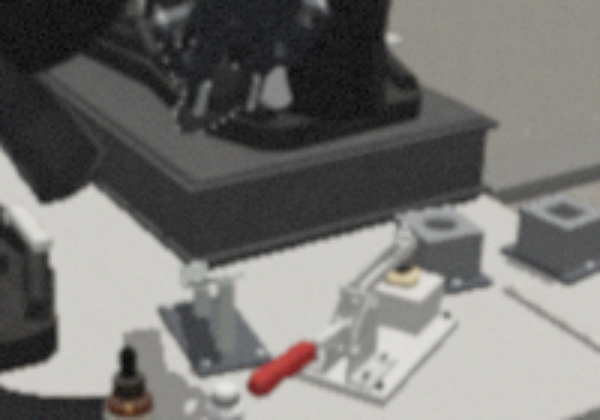

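The torch is held and the rest is empty (rest at ~(215,320) in the crop). Now I'll move it above the square holder.

```bash
cat >> h.py <<'E'
TH=np.radians(7.5-90);H=np.array([np.cos(TH),np.sin(TH),0])
N=tool_R(H,np.radians(-30),1);NQ=R.from_matrix(N).as_quat()
C=np.array([.4535,-.2405]); B=C+.004*H[:2]   # TCP xy for centred body
E
python3 - <<'E'
from h import *
move_ptp([*B,.25],NQ);movel([*B,.175],NQ,speed=.1)
print(np.round(read_eef_pos(),4),np.round(read_ft_force(),2),read_finger_gap(),read_time_s())
for c in("scene","side"):
    im=read_camera(c);cv2.imwrite(f"pics/{c}2.png",im[:,:,::-1]);p=camera_params(c)
    print(c,proj(p,[*C,.052]).round(1),"tail exp",proj(p,[*C,.077]).round(1),"grip",proj(p,[*B,.175]).round(1))
    for n in("torch_tail","torch_grip","square_mouth"):
        print(n,[(np.round(d["at"],1).tolist(),round(d["confidence"],2)) for d in tip_of(c,n)[:2]])
a=cv2.resize(cv2.imread("pics/scene2.png")[110:230,360:480],(600,600),interpolation=2)
cv2.imwrite("pics/h.png",a)
E
```

```text
[ 0.4544 -0.2449  0.1754] [ 0.06  0.17 -1.08] 0.03235448400535185 15.0167
scene [417.1 189.6] tail exp [418.1 181.6] grip [423.4 148.3]
torch_tail [([418.0, 184.6], 0.67)]
torch_grip [([427.3, 146.2], 0.83)]
square_mouth [([418.8, 192.8], 0.82)]
side [369.5 169.7] tail exp [370.  161.5] grip [372.2 128.1]
torch_tail [([371.6, 163.9], 0.72)]
torch_grip [([370.6, 127.7], 0.95)]
square_mouth [([374.2, 172.6], 0.69)]
```

View pics/h.png

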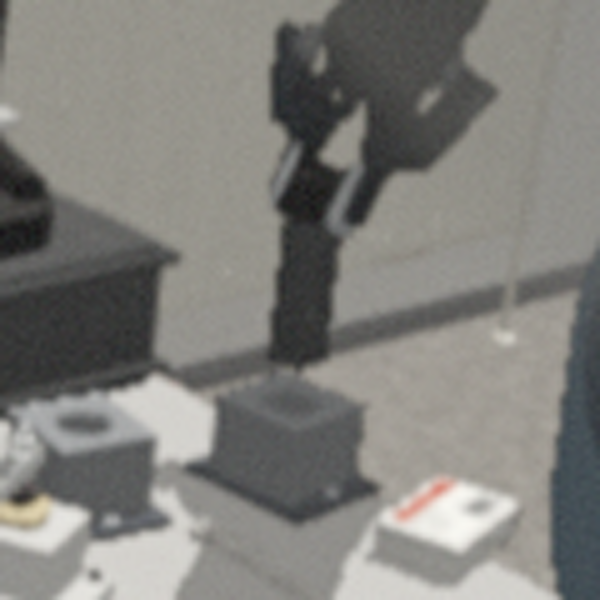

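Run:
```python
from h import *
for c in("scene","side"):
    p=camera_params(c);g=cv2.GaussianBlur(cv2.cvtColor(cv2.imread(f"pics/{c}2.png"),6),(1,5),0).astype(float)
    L=[]
    for z in np.arange(.088,.136,.004):
        u,v=proj(p,[*C,z]);r=int(round(v));zc=np.arange(-11,12)
        row=g[r,int(round(u))-11:int(round(u))+12]; d=np.diff(row)
        def sub(i): 
            w=np.abs(d[max(i-1,0):i+2]);return (w*np.arange(max(i-1,0),i+2)[:len(w)]).sum()/w.sum()+.5
        l=sub(int(np.argmin(d[:12])));q=sub(11+int(np.argmax(d[11:])))
        L.append((z,(l+q)/2-11+int(round(u))-u,q-l))
    L=np.array(L);print(c,L.round(2).tolist())
    s=np.linalg.norm(np.subtract(proj(p,[*C,.12]),proj(p,[*C,.10])))/.02
    f=np.polyfit(L[:,0],L[:,1],1);print("tilt deg (right at top)",np.degrees(f[0]/s),"offset mm at tail",1e3*np.polyval(f,.077)/s, "right axis",p["camera_from_world"][0][:3])
cv2.imwrite("pics/h2.png",cv2.resize(cv2.imread("pics/side2.png")[90:210,310:430],(600,600),interpolation=2))
```

```text
scene [[0.09, 0.82, 11.7], [0.09, 0.67, 11.54], [0.1, 0.55, 11.62], [0.1, 0.51, 11.89], [0.1, 0.45, 12.12], [0.11, 0.64, 11.57], [0.11, 0.69, 11.57], [0.12, 0.59, 11.46], [0.12, 0.51, 11.57], [0.12, 0.42, 11.77], [0.13, 0.36, 11.96], [0.13, 0.75, 11.82], [0.14, 0.68, 11.59]]
tilt deg (right at top) -0.32836495250644465 offset mm at tail 1.9516611815166438 right axis [-0.51887646 -0.85471996  0.0148666 ]
side [[0.09, 0.31, 9.85], [0.09, 0.24, 9.85], [0.1, 0.18, 9.82], [0.1, 0.08, 9.82], [0.1, -0.01, 9.79], [0.11, -0.06, 9.82], [0.11, -0.05, 10.02], [0.12, 0.09, 10.42], [0.12, 0.18, 10.79], [0.12, 0.11, 10.85], [0.13, 0.01, 10.83], [0.13, -0.07, 10.86], [0.14, -0.17, 10.83]]
tilt deg (right at top) -1.0495776586520318 offset mm at tail 0.8372103151636283 right axis [-0.90445343 -0.4264934   0.00820822]
```

View pics/h2.png

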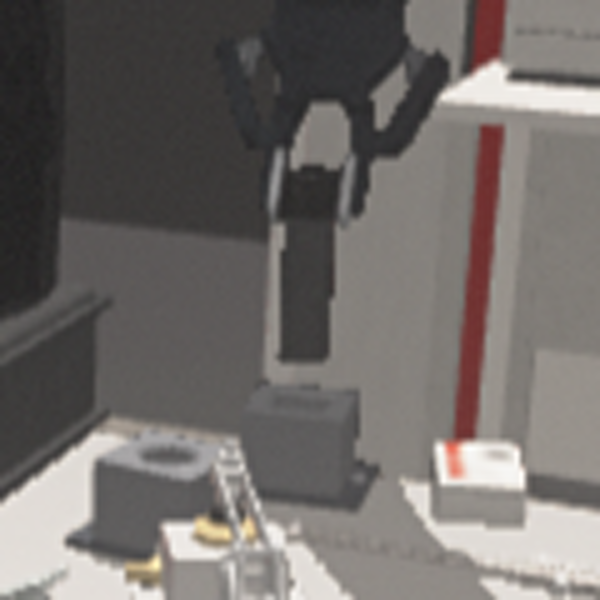

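Torch is vertical within ~1°, slightly left of the mouth (tail ~(418,184) vs mouth ~(418.8,192.8) scene). I'll shift it slightly, then descend with force feedback.

Run:
```python
from h import *
xy=B+[-.0008,-.0008];movel([*xy,.175],NQ,speed=.05)
F0=np.array(read_ft_force());movel([*xy,.157],NQ,speed=.05)
z=.157;log=[]
while z>.125:
    z-=.0015;movel([*xy,z],NQ,speed=.03)
    f=np.array(read_ft_force())-F0;log.append((round(z*1e3,1),*f.round(1)))
    if f[2]>10 or np.hypot(*f[:2])>8: break
for l in log:print(*l)
print(read_time_s(),np.round(read_eef_pos(),4),read_finger_gap())
```

```text
155.5 -1.1 0.7 -0.9
154.0 -0.8 1.3 -0.4
152.5 -1.1 -0.1 -0.1
151.0 -1.2 -0.4 -1.2
149.5 -1.2 -0.6 -1.5
148.0 -0.3 -0.2 -1.0
146.5 -0.9 0.7 -1.5
145.0 -0.8 -0.5 -1.2
143.5 -0.6 -0.1 -1.0
142.0 -1.9 0.2 -1.1
140.5 -0.3 -0.6 -1.2
139.0 -0.5 -2.0 0.5
137.5 -0.7 -2.6 0.4
136.0 -0.5 -3.3 1.3
134.5 0.8 -2.4 2.1
133.0 0.2 -2.6 1.9
131.5 0.5 -2.5 1.4
130.0 0.1 -2.8 -0.3
128.5 -0.1 -3.6 -0.9
127.0 0.2 -3.9 -0.8
125.5 -0.4 -2.2 -0.8
124.0 0.2 -3.8 -0.3
21.675 [ 0.4532 -0.2452  0.1239] 0.03173461711849339
```

Clean entry, past the pad with only ~2–4 N. Next: feel for the stop.

Run:
```python
from h import *
p=np.array(read_eef_pos());xy=B+[-.0008,-.0008];z=.124;log=[];fz=0
while z>.106:
    z-=.0003 if fz>5 else .0006;movel([*xy,z],NQ,speed=.02)
    f=np.mean([read_ft_force() for _ in range(3)],0);fz=f[2]+1.3;log.append((round(z*1e3,1),*f.round(1)))
    if fz>20 or np.hypot(*f[:2])>15: break
for l in log[-14:]:print(*l)
print(read_time_s())
pause(.5);print(np.round(read_ft_force(),1),np.round(read_eef_pos(),4),read_finger_gap(),read_grasp_force(),read_time_s())
```

```text
120.1 -1.9 -3.0 7.7
119.8 -1.9 -4.6 8.9
119.5 -1.3 -3.1 9.9
119.2 -2.4 -3.5 9.9
118.9 -1.9 -3.8 10.8
118.6 -1.6 -4.0 11.6
118.3 -0.4 -3.6 12.6
118.0 -1.9 -4.1 14.4
117.7 -2.2 -3.8 14.1
117.4 -2.6 -5.0 16.1
117.1 -2.7 -2.8 16.3
116.8 -3.9 -4.5 17.4
116.5 -2.8 -4.3 17.6
116.2 -3.7 -3.6 20.1
26.925
[-2.5 -3.8 18.2] [ 0.4534 -0.2459  0.1204] 0.03207464326980019 81.57786011695862 27.425
```

Run:
```python
from h import *
xy=B+[-.0008,-.0008]
for z in(.1157,.1152):
    movel([*xy,z],NQ,speed=.02);f=np.mean([read_ft_force() for _ in range(4)],0);print(z,f.round(1))
    if f[2]>21.5:break
pause(.6);print(np.round(read_ft_force(),1),read_eef_pos()[2])
movel([*xy,.1200],NQ,speed=.02);print(np.round(read_ft_force(),1),np.round(read_eef_pos(),4))
move_gripper(.085);print(np.round(read_ft_force(),1),np.round(read_eef_pos(),4),read_finger_gap())
p=np.array(read_eef_pos());movel(p-N[:,2]*.10,NQ,speed=.08)
movel(np.array(read_eef_pos())+[0,0,.04],NQ)
print(np.round(read_ft_force(),1),read_time_s())
ims=[]
for c in("scene","side"):
    im=read_camera(c)[:,:,::-1];u,v=proj(camera_params(c),[*C,.09]).astype(int);ims.append(cv2.resize(im[v-50:v+50,u-50:u+50],(400,400),interpolation=2))
    p=camera_params(c);print(c,proj(p,[*C,.122])+[50-u,50-v],[(np.round(d["at"],1).tolist(),round(d["confidence"],2),proj(p,[*B,.121]).round(1)) for d in tip_of(c,"torch_grip")[:2]])
cv2.imwrite("pics/end.png",np.hstack(ims))
```

```text
0.1157 [-3.8 -3.7 20.8]
0.1152 [-4.2 -4.3 21.4]
[-3.9 -4.2 21.9] 0.12009783021313267
[-1.1 -3.6  8.3] [ 0.4534 -0.2455  0.1214]
[-0.  -0.9  0.5] [ 0.4531 -0.2449  0.1197] 0.08533245242607622
[ 0.3 -0.9 -1.1] 31.2917
scene [52.0649083  39.72607894] []
side [50.88087199 39.54571344] [([373.9, 145.7], 0.64, array([371.1, 146.5]))]
```

View pics/end.png

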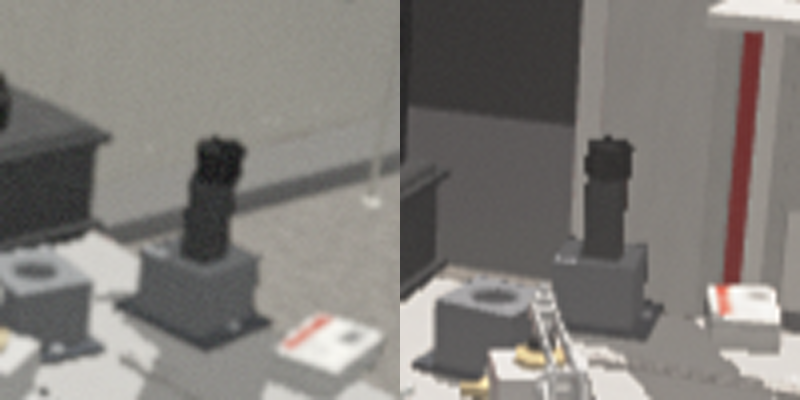

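Run:
```python
from h import *
for c in("scene","side"):
    p=camera_params(c);g=np.mean([cv2.cvtColor(read_camera(c),7).astype(float) for _ in range(4)],0)
    L=[]
    v0=int(proj(p,[*C,.098])[1]);v1=int(proj(p,[*C,.066])[1])
    for r in range(v0,v1+1):
        z=np.interp(r,[proj(p,[*C,.098])[1],proj(p,[*C,.066])[1]],[.098,.066]);u=proj(p,[*C,z])[0];a=int(u)-12
        d=np.diff(g[r,a:a+25])
        m=lambda lo,hi,s:(lambda w:(w*np.arange(lo,hi)).sum()/w.sum()+.5)(np.clip(s*d[lo:hi],2,None)-2)
        L.append((z,(m(2,11,-1)+m(13,23,1))/2+a-u))
    L=np.array(L);s=np.linalg.norm(np.subtract(proj(p,[*C,.12]),proj(p,[*C,.10])))/.02
    f=np.polyfit(L[:,0],L[:,1],1);print(c,L[:,1].round(2),"tilt",np.degrees(f[0]/s),"off mm @.066",1e3*np.polyval(f,.066)/s)
```

```text
scene [1.33 1.31 1.48 1.66 1.45 1.08 0.91 1.19 1.16 1.11 1.4  1.38] tilt 0.9597729454436528 off mm @.066 3.5584731794134115
side [0.58 0.65 0.69 0.74 0.81 0.71 0.46 0.53 0.53 0.63 0.7  0.76] tilt 0.03999408847441295 off mm @.066 1.9238857481025875
```

```bash
python3 -c "
from bench import *
print(sign_off(),read_time_s())"
```

```text
the job is handed in; nothing more can be done
the job is handed in; nothing more can be done
```

I stood the torch tail down in the square holder, pressed it onto the hidden stop with about 20 N (wrist peak about 22 N), let go and handed the job in; the last pictures show it upright within about 1°, and the verdict wasn't shown.

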